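# Step the sample carousel back one notch

### The job

The sample carousel has been indexed one place too far. With a fingertip, lift the ratchet pawl (the one with the red tab) well clear of the teeth; then push the carousel backward (counter-clockwise seen from above) by exactly one notch, then press the pawl fully down again so that it locks in the next notch. Leave the tin, the bottle and the can beside the carousel where they stand.

Things in the scene. Friction and masses are not known exactly. Their poses are not given: they have to be found in the camera images.
- indexer: Sample indexer, bolted down: white plate 320 x 240 x 12 mm with a flat aluminium carousel (212 mm across, disc top 36 mm above the table) on an upright axle, and a ratchet pawl in a dark bracket. Origin: on the axle at table height; z up; +x points from the axle to the pawl (plate x -120 to +200, y -120 to +120 mm).
- carousel (a point): Centre of the carousel's disc top (36 mm up), turning with it. Four upright push pegs, 14 mm thick, tops 95 mm up, are fixed on it at radius 78 mm, 90 degrees apart, one orange, three black. Eight low sample dishes (32 mm across, tops 51 mm up, one yellow) are fixed at radius 56 mm. Hub 32 mm across, top 52 mm up.
- notch (a point): Floor centre (36 mm up) of the rim notch that lies under the pawl at the start; turns with the carousel, 97 mm from the axle. Rim, radius 88 to 106: 8 steel saw teeth, tops 54 mm up, and 8 notches 45 degrees apart, each with an upright locking face on its clockwise side (10 mm off) and a 45 degree ramp on the other. So the lowered pawl blocks backward turning.
- orange_peg (a point): Centre of the top of the orange push peg (14 mm thick, 59 mm tall, top 95 mm above the table), 78 mm from the axle; turns with the carousel. At wheel = 0 it stands 67.5 degrees clockwise (seen from above) of the indexer's +x axis.
- wheel (a joint): Turn of the carousel, rad; positive = counter-clockwise from above = backward. About 0 (within 0.03) at the start; the locked pawl leaves about 0.04 of play either way; one notch backward is 0.785. Dry friction (0.2 N m, some 3 N at a peg) keeps it where it is left. With the pawl up it turns freely from -0.8 to 2.0.
- pawl (a joint): Swing of the pawl, rad: 0 = fully down in the notch, positive = nose raised, stop at 1.1. A stiff hinge (0.08 N m) holds it where it is left. It is clear of the teeth above 0.35; lift it to 0.5 or more. Pressed down a little short of a notch (up to 0.1 rad), its round nose draws the carousel into line; on top of a tooth it cannot go down.
- pawl_hinge (a point): Middle of the pawl's hinge, at indexer x = 165 mm, 66 mm above the table; its axis runs along the indexer's y. Bracket cheeks reach 74 mm up. The pawl is a bar 72 mm long, 18 wide, 12 thick from here towards the axle (top 72 mm up when down) with a round 14 mm nose pointing down at its end.
- pawl_tab (a point): Centre of the upper edge of the red finger tab, a plate 6 mm thick and 32 mm wide standing straight above the hinge, up to 126 mm above the table when the pawl is down, square to the bar. Pushing it away from the axle (indexer +x) raises the nose.
- pawl_nose (a point): Top face of the pawl's bar right above its nose, 65 mm from the hinge; when down it is 100 mm from the axle and 72 mm above the table. Press on the bar near here to lower the pawl.
- charcoal_tin: Loose flat tin, red with a metal lid and yellow disc, 70 mm across, 32 mm high; origin at the centre of its underside. A bystander.
- dark_bottle: Loose black bottle with a red band, 56 mm across, 95 mm high; origin at the centre of its underside. A bystander.
- white_can: Loose white can with a green band, 56 mm across, 80 mm high; origin at the centre of its underside. A bystander.

How it is judged (in metres and radians):
On the way, in this order (a step that is already met when the one before it is completed fails the run):
1. the pawl is lifted clear of the teeth (0.4 rad or more) with the carousel still in its starting notch (value of joint pawl above 0.4 rad and value of joint wheel between -0.25 and 0.25 rad), for 0.1 s.
2. with the pawl up, the carousel stands one notch further backward (within 0.2 rad) (value of joint pawl above 0.3 rad and value of joint wheel between 0.5854 and 0.9854 rad), for 0.1 s.
3. the pawl is down in that notch (value of joint pawl below 0.08 rad and value of joint wheel between 0.6854 and 0.8554 rad), for 0.2 s.
At the end, for the whole second after the job is handed in: The carousel stands at rest one notch (0.785 rad; between 0.685 and 0.855) backward of wheel = 0, the pawl is fully down (below 0.08 rad) in that notch, and the tin, bottle and can stand upright within 15 mm of where they were (all of step 3 and velocity of joint wheel between -0.05 and 0.05 rad/s and distance of each of charcoal_tin, dark_bottle, white_can from where it was at the start of the episode below 0.015 m and angle between each of charcoal_tin, dark_bottle, white_can's own z axis and vertical below 0.1 rad); the robot touches nothing.
It fails at once if the carousel is pushed back two notches or more (value of joint wheel above 1.5 rad).
It fails at once if the carousel is turned forward by most of a notch (value of joint wheel below -0.6 rad).
It fails at once if the charcoal tin is knocked, pushed, lifted or carried (distance of charcoal_tin from where it was at the start of the episode above 0.02 m or angle between charcoal_tin's own z axis and vertical above 0.3 rad).
It fails at once if the dark bottle is knocked, pushed, lifted or carried (distance of dark_bottle from where it was at the start of the episode above 0.02 m or angle between dark_bottle's own z axis and vertical above 0.3 rad).
It fails at once if the white can is knocked, pushed, lifted or carried (distance of white_can from where it was at the start of the episode above 0.02 m or angle between white_can's own z axis and vertical above 0.3 rad).
It also fails if it takes over 54 s, if anything falls off the work surface, if the arm or the gripper's body presses on something with over 40 N, if the wrist force passes 120 N, or if a joint passes its speed limit or range.

### The arm

A 7-joint arm with a two-finger parallel gripper is mounted at the origin on the work surface. World frame = base frame: x ahead of the robot, y to its left, z up, the work surface at z = 0. Lengths are in m, angles in degrees, forces in N, time in s.
With the tool pointing down it reaches from about 0.35 to 0.775 m from the base axis. Payload 3.1 kg.
Tool frame: the origin (TCP) lies on the centre line of the jaws, within the pads' length; the fingertips stand 17 mm ahead of it and the grasp point (between the pads) lies 2 mm behind it (robot.tip_reach is the distance from the TCP to the fingertips, in m); z points along the fingers, y is the line along which they close (so a half turn about z gives the same grasp; the last joint's range is limited). The gripper opens to 85 mm and grips with 20 to 120 N. Pads are 22 mm wide; open, the fingers measure 114 mm over their backs; the gripper's body (76 mm by 85 mm) begins 54 mm behind the grasp point. The pads swing forward as they close: fully open they stand 13 mm farther back than shut.
Start: joints at [-74.983, 17.813, 0.802, 86.603, -0.252, 75.585, -1.558], TCP at [0.165, 0.525, 0.248] pointing down, gripper open.
Joint ranges: [-154.91, 154.91], [-16.99, 109.72], [-72.82, 74.43], [7.12, 147.25], [-82.49, 262.49], [11.32, 116.49], [-174.64, 174.64]. Speed limits (degrees/s): [159.86, 159.86, 180, 180, 180, 180, 180].

### API

Orientations are given as [roll, pitch, yaw] about the fixed x, y, z axes, in that order (R = Rz(yaw) Ry(pitch) Rx(roll)).
In Python, from station import robot, fingers, vision, workorder, recognise gives the robot as it stands. Calls block until the motion is done:
- robot.move_to(position, orientation): joint-space move of the TCP to a pose.
- robot.line_to(position, orientation=None, velocity=0.15, f_stop=None): straight line of the TCP; orientation=None keeps the orientation; velocity is the mean speed in m/s. With f_stop (N) it stops when the force on the tool has changed by that much, and returns True; else False.
- robot.move_j(angles): joint-space move.
- fingers.gripper_to(opening, force=None): opening from 0.0 (shut) to 1.0 (fully open); force is the grip in N (None keeps the last); returns when the fingers have stopped.
- robot.pause(seconds).
- robot.inverse_kinematics(position, orientation): joint angles nearest the present ones, or None.
- vision.grab_frame(name): name is "side" or "top"; returns the picture (400x640x3 uint8, red, green, blue); there is no depth.
- vision.calibration(name): a dict with "mtx" (3x3 intrinsics, pixels), "extrinsics" (4x4, takes a point from world to camera coordinates). Camera axes: x right, y up, looking along -z (the intrinsics and any distortion apply to the point x, -y, -z); pixel columns grow to the right and rows downward; lengths in m; the calibration is good to about 2 mm. A picture is of the moment at which its call begins. calibration takes no time and is no camera call.
A pose or a line that the arm cannot do raises robot.PlanningError and nothing moves.
- workorder.close_job(): hands the job in; it is judged then, once.
Trained networks look in the newest picture that a camera, given by its name, has taken for a name from the list of things; names that differ only in an ending like _2 or _b are one class to them, and where a whole thing is asked for, a point or a joint stands for the part that bears it (a point fixed in the world has none). Each returns a list of dicts, best first, with "p" (0 to 1); they miss things now and then, are a little off and sometimes report something else, mostly with a low value. They report only what shows in the picture. A call takes as long as a camera call.
- recognise(label, camera): "rect" ([centre column, centre row, width, height] in pixels, round what is visible of it).
Readings, each from a call of its own:
- robot.current_time_s(): time.
- robot.current_joint_positions(): joint angles.
- robot.current_dq(): joint speeds.
- robot.current_joint_torque(): joint torques, N m.
- robot.current_tool_pos(): TCP position.
- robot.current_eef_rot(): TCP orientation.
- robot.current_contact_force(): force on the tool from outside, world axes, zero at the start.
- robot.current_torque(): the same for the moment, N m.
- robot.current_finger_gap(): opening from 0.0 (shut) to 1.0 (fully open).
- robot.current_gripper_force(): force on a finger pad.
Only numpy, scipy, OpenCV 4.12 (cv2) and the standard library are available. Lean on these libraries where they do the work, as an engineer would, in place of code of your own. Each camera call takes 0.05 s, during which the arm holds its last target. There are 200 camera calls.

## Working session

There is one attempt and no reset: what is moved stays moved. The work goes in short steps, each a Python script; the robot and the scene stay as the last script left them, time stands still between calls to the robot, and variables do not carry over. Pictures are saved under pics/ and viewed, at most 10 in all, crops included, and the job is handed in when it is done.

```bash
mkdir -p pics; ls
python3 - <<'E'
from station import robot, fingers, vision, workorder, recognise
import cv2
for c in ("top","side"):
    im=vision.grab_frame(c); cv2.imwrite(f"pics/{c}0.png",im[:,:,::-1])
    k=vision.calibration(c); print(c,k)
    for l in ["indexer","orange_peg","pawl_tab","pawl_nose","charcoal_tin","dark_bottle","white_can","carousel"]:
        print(l,[(r["p"],[round(float(x)) for x in r["rect"]]) for r in recognise(l,c)[:2]])
print(robot.current_time_s(), robot.current_tool_pos(), robot.current_eef_rot(), robot.tip_reach)
E
```

```text
pics
top {'mtx': array([[365.02855489,   0.        , 320.91900209],
       [  0.        , 365.02855489, 202.72726179],
       [  0.        ,   0.        ,   1.        ]]), 'extrinsics': array([[-0.00886507, -0.99970768, -0.02249365,  0.08414382],
       [ 0.98912165, -0.01206982,  0.1466038 , -0.57592287],
       [-0.14683244, -0.02094931,  0.98893951, -0.79521208],
       [ 0.        ,  0.        ,  0.        ,  1.        ]])}
indexer [(0.61, [311, 217, 127, 155]), (0.36, [322, 168, 16, 39])]
orange_peg [(0.77, [306, 228, 93, 90])]
pawl_tab [(0.88, [321, 170, 18, 42]), (0.23, [308, 231, 96, 97])]
pawl_nose [(0.82, [323, 167, 20, 42])]
charcoal_tin [(0.71, [251, 154, 32, 35])]
dark_bottle [(0.62, [224, 203, 30, 24])]
white_can [(0.88, [391, 240, 32, 24]), (0.43, [321, 170, 20, 45])]
carousel [(0.65, [304, 229, 94, 91])]
side {'mtx': array([[378.55935732,   0.        , 316.5247397 ],
       [  0.        , 378.55935732, 202.76267677],
       [  0.        ,   0.        ,   1.        ]]), 'extrinsics': array([[ 0.96996312, -0.24323199, -0.00312143, -0.50409062],
       [ 0.13467921,  0.52630091,  0.83956469, -0.2098199 ],
       [-0.20256618, -0.81476718,  0.54325076, -0.80610437],
       [ 0.        ,  0.        ,  0.        ,  1.        ]])}
indexer [(0.73, [322, 229, 135, 77])]
orange_peg [(0.76, [308, 221, 86, 67])]
pawl_tab [(0.53, [357, 206, 32, 28])]
pawl_nose [(0.78, [359, 204, 32, 26]), (0.73, [306, 221, 85, 68])]
charcoal_tin [(0.76, [356, 193, 20, 25])]
dark_bottle [(0.72, [311, 182, 16, 34])]
white_can [(0.62, [312, 272, 21, 42])]
carousel [(0.56, [306, 219, 84, 66])]
0.9 [0.16450326 0.52484164 0.24833603] [1.79995681e+02 2.01521679e-03 1.62601069e+02] 0.017
```

Run:
```python
import cv2
a=cv2.imread("pics/top0.png")[120:300,200:420]; cv2.imwrite("pics/t1.png",cv2.resize(a,None,fx=3.3,fy=3.3,interpolation=cv2.INTER_CUBIC))
a=cv2.imread("pics/side0.png")[150:310,230:430]; cv2.imwrite("pics/s1.png",cv2.resize(a,None,fx=3.7,fy=3.7,interpolation=cv2.INTER_CUBIC))
```

```text
(no output)
```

View pics/t1.png

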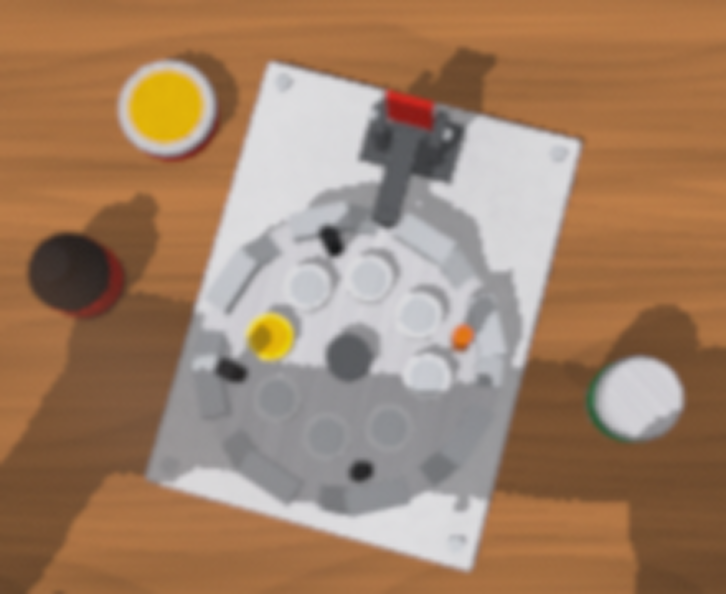

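View pics/s1.png

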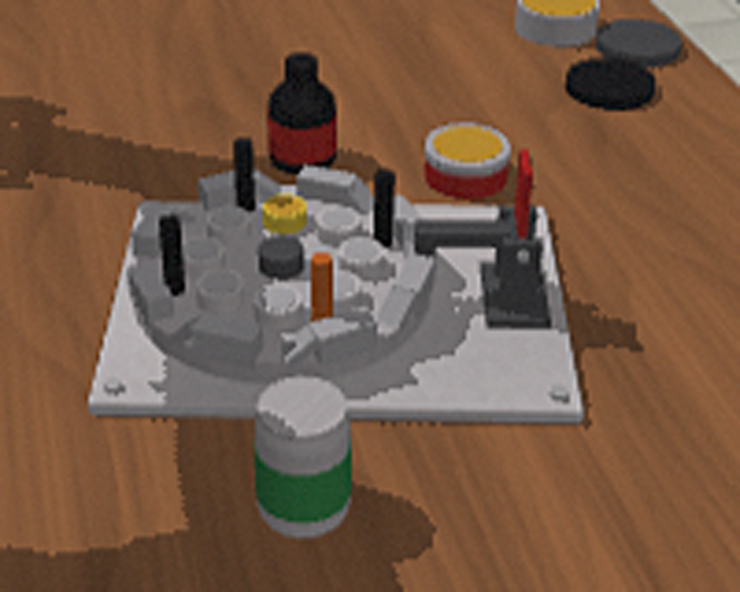

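```bash
cat > h.py <<'E'
import numpy as np
from station import vision
def proj(c,P):
    k=vision.calibration(c); P=np.atleast_2d(P)
    q=(k["extrinsics"]@np.c_[P,np.ones(len(P))].T)[:3]*np.array([[1],[-1],[-1]])
    u=k["mtx"]@q; return (u[:2]/u[2]).T
def back(c,uv,z):
    k=vision.calibration(c); E=k["extrinsics"]; R,t=E[:3,:3],E[:3,3]
    d=np.linalg.inv(k["mtx"])@[*uv,1]; d=R.T@(d*[1,-1,-1]); o=-R.T@t
    return o+d*(z-o[2])/d[2]
def world(p,P):
    c,s=np.cos(p[2]),np.sin(p[2]); P=np.atleast_2d(P).astype(float)
    return np.c_[p[0]+c*P[:,0]-s*P[:,1],p[1]+s*P[:,0]+c*P[:,1],P[:,2]]
E
python3 - <<'E'
from h import *
from scipy.optimize import least_squares
a=-np.radians(67.5)
M=np.array([[.2,.12,.012],[.2,-.12,.012],[-.12,-.12,.012],[-.12,.12,.012],[0,0,.052],[.165,0,.126],[.078*np.cos(a),.078*np.sin(a),.095]])
T=np.array([[268,62],[582,138],[472,571],[146,479],[349,355],[411,97],[462,331]])/3.3+[200,120]
S=np.array([[546,207],[580,415],[91,408],[0,0],[281,245],[524,153],[321,257]])/3.7+[230,150]
si=[0,1,2,4,5,6]
f=lambda p:np.r_[(proj("top",world(p,M))-T).ravel(),(proj("side",world(p,M))[si]-S[si]).ravel()]
r=least_squares(f,[.55,.05,-.2],loss="soft_l1"); p=r.x
print(p,np.degrees(p[2])); print(f(p).reshape(-1,2).round(1))
np.save("pose.npy",p)
for n,u,z in [("tin",(167,107),.032),("bottle",(70,270),.095),("can",(641,397),.08)]:
    w=back("top",np.array(u)/3.3+[200,120],z); c,s=np.cos(p[2]),np.sin(p[2]); d=w[:2]-p[:2]
    print(n,w.round(3),"idx",[round(c*d[0]+s*d[1],3),round(-s*d[0]+c*d[1],3)])
print(world(p,M[4:]).round(3))
E
```

```text
[ 0.51942061  0.11275517 -0.27110388] -15.53310836864672
[[ 0.  -1.2]
 [ 0.1 -0.1]
 [ 0.2 -0.2]
 [-0.5  0.1]
 [-0.1 -0. ]
 [-0.4  0. ]
 [ 0.6  0.8]
 [-0.3 -0.6]
 [ 1.6 -0.9]
 [-1.6 -0.9]
 [-0.2  0.9]
 [ 0.6  1.9]
 [-0.2  0.4]]
tin [0.702 0.245 0.032] idx [np.float64(0.14), np.float64(0.176)]
bottle [0.574 0.293 0.095] idx [np.float64(0.004), np.float64(0.188)]
can [ 0.488 -0.08   0.08 ] idx [np.float64(0.021), np.float64(-0.194)]
[[0.519 0.113 0.052]
 [0.678 0.069 0.126]
 [0.529 0.035 0.095]]
```

```bash
cat >> h.py <<'E'
from station import robot, fingers, recognise
import cv2
p=np.load("pose.npy"); Y=np.degrees(p[2])+180
def W(x,y,ztip): return world(p,[x,y,ztip+robot.tip_reach])[0]
def shot(name,c,box,k):
    x0,x1,y0,y1=box; im=vision.grab_frame(c)[y0:y1,x0:x1,::-1]
    cv2.imwrite(f"pics/{name}.png",cv2.resize(im,None,fx=k,fy=k,interpolation=cv2.INTER_CUBIC))
E
python3 - <<'E'
from h import *
O=[180,0,Y]
fingers.gripper_to(0.0)
robot.move_to(W(.137,0,.2),O)
robot.line_to(W(.137,0,.106),O)
print(robot.current_contact_force())
robot.line_to(W(.183,0,.106),O,velocity=.05)
print(robot.current_contact_force(),robot.current_tool_pos(),W(.183,0,.106))
robot.line_to(W(.165,0,.106),O)
robot.line_to(W(.15,0,.2),O)
print(robot.current_time_s())
shot("s2","side",(230,430,150,310),3.7)
E
```

```text
[-0.50345507 -0.50735138  0.82091445]
[ 0.54257814 -0.47753348 -0.37783003] [0.6966492  0.06333702 0.12360001] [0.69573669 0.06374866 0.123     ]
6.9167
```

View pics/s2.png

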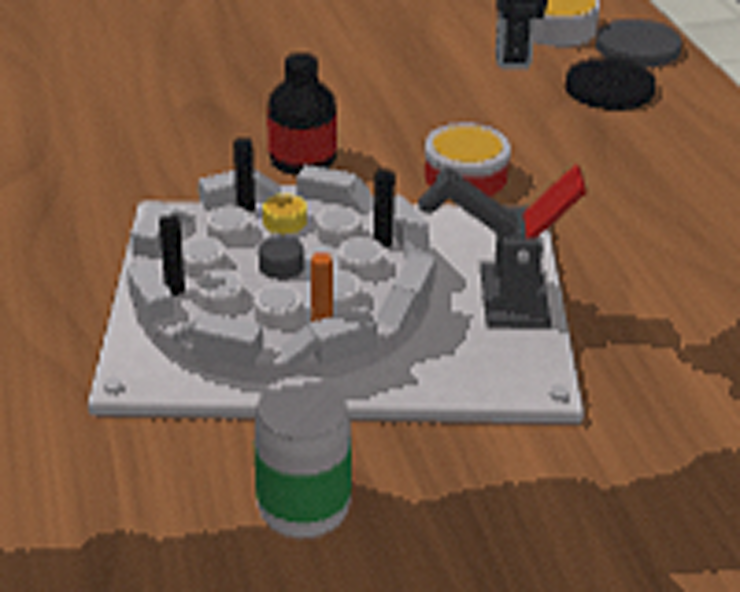

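The pawl is up: the tab tip is at crop (580,172), leaning about 0.7 rad, and the nose is at (430,205). The pegs have not moved (orange top still at (321,257)). Next I push the black peg nearest the robot.

Run:
```python
from h import *
def pose(w,t,z):   # peg at 202.5deg + w, tool centre t behind it
    f=np.radians(202.5)+w; x=.078*np.cos(f)+t*np.sin(f); y=.078*np.sin(f)-t*np.cos(f)
    return W(x,y,z),[180,0,np.degrees(f+p[2])-90]
robot.move_to(*pose(0,.032,.2))
robot.line_to(*pose(0,.032,.066)); print(robot.current_contact_force())
for w in np.linspace(0,.755,7): robot.line_to(*pose(w,.018,.066),velocity=.06)
print(robot.current_contact_force(),robot.current_tool_pos(),pose(.755,.018,.066)[0])
robot.line_to(*pose(.755,.032,.066)); robot.line_to(*pose(.755,.032,.2))
robot.move_to(W(.105,0,.24),[180,0,Y])
print(robot.current_time_s())
shot("s3","side",(230,430,150,310),3.7)
robot.pause(.1)
```

```text
[-0.27337994 -0.51163949 -0.791428  ]
[-0.03170527  0.31841556 -0.32911028] [0.45564728 0.06408943 0.08291215] [0.45568425 0.06432299 0.083     ]
13.6167
```

View pics/s3.png

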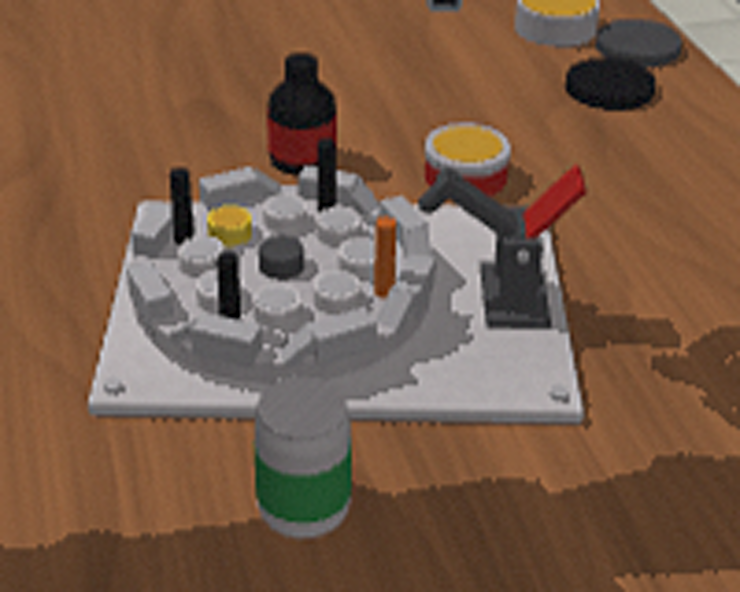

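The carousel has turned: the orange peg top is now at crop (386,220), with the blacks at (326,143), (180,171) and (228,254). I'll fit the angle before pressing.

Run:
```python
from h import *
from scipy.optimize import least_squares
def fit(pts):
    u=np.array(pts)/3.7+[230,150]
    def f(v):
        a=np.radians([-67.5,22.5,112.5,202.5])+v[0]
        P=np.c_[.078*np.cos(a)+v[1],.078*np.sin(a)+v[2],np.full(4,.095)]
        return (proj("side",world(p,P))-u).ravel()
    r=least_squares(f,[0.4,0,0]); return r.x.round(3),np.abs(r.fun).max().round(2)
print(fit([(321,256),(384,173),(243,142),(171,217)]))
print(fit([(386,220),(326,143),(180,171),(228,254)]))
```

```text
(array([0.004, 0.001, 0.002]), np.float64(0.46))
(array([0.784, 0.001, 0.002]), np.float64(0.51))
```

Run:
```python
from h import *
O=[180,0,Y]
robot.line_to(W(.105,0,.135),O)
s=robot.line_to(W(.105,0,.069),O,velocity=.04,f_stop=20)
print(s,robot.current_tool_pos()[2]-.017,robot.current_contact_force()); robot.pause(.4)
robot.line_to(W(.105,0,.24),O)
robot.move_to(W(-.05,0,.28),O)
print(robot.current_time_s())
shot("s4","side",(230,430,150,310),3.7)
```

```text
False 0.07186021940341439 [-5.30975817  0.27925267 14.26470834]
18.7917
```

View pics/s4.png

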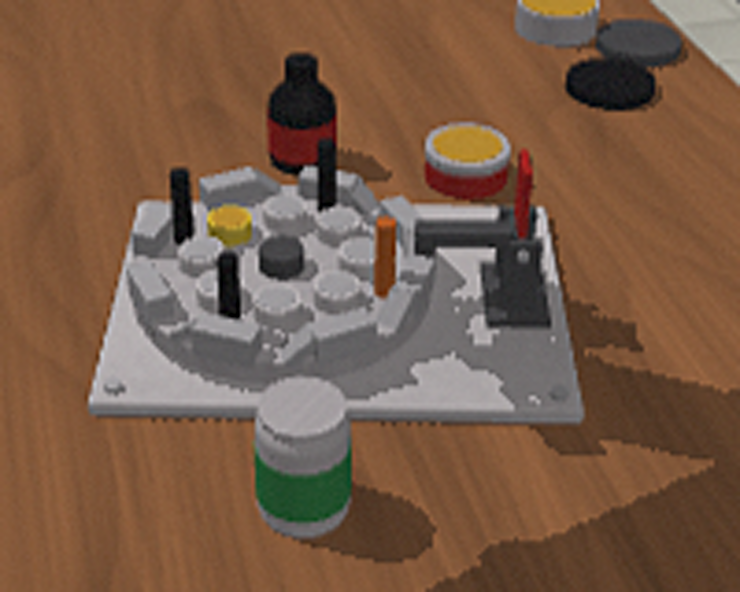

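The pawl is fully down: the tab is upright at crop (524,153), as at the start, and the fingertip stopped at 71.9 mm, the height of the bar top. The pegs are still one notch back (orange at (386,220)), and the tin, bottle and can have not moved. I'm handing in.

```bash
python3 -c "
from station import workorder
print(workorder.close_job())"
```

```text
the job is handed in; nothing more can be done
None
```

The job is handed in with no verdict returned; the last picture shows the carousel one notch back (about 0.78 rad), the pawl fully down in that notch, and the tin, bottle and can where they stood.

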